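# Show a student the drone's propeller repair

### The arm

A 7-joint arm with a two-finger parallel gripper is mounted at the origin on the work surface. World frame = base frame: x ahead of the robot, y to its left, z up, the work surface at z = 0. Lengths are in m, angles in degrees, forces in N, time in s.
With the tool pointing down it reaches from about 0.4 to 0.85 m from the base axis. Payload 10.4 kg.
Tool frame: the origin (TCP) lies midway between the tips of the shut fingers; the grasp point (between the pads) lies 19 mm behind it; z points along the fingers, y is the direction in which the jaws open and shut (so a half turn about z gives the same grasp; the last joint's range is limited). The gripper opens to 85 mm and grips with 20 to 120 N. Pads are 22 mm wide; open, the fingers measure 114 mm over their backs; the gripper's body (76 mm by 85 mm) begins 54 mm behind the grasp point. The pads swing forward as they close: fully open they stand 13 mm farther back than shut.
Start: joints at [63.163, 19.034, -3.707, 83.658, 1.238, 77.344, -5.071], TCP at [0.27, -0.564, 0.231] pointing down, gripper open.
Joint ranges: [-148.97, 148.97], [-28.65, 121.19], [-84.17, 76.75], [9.2, 138.47], [-72.65, 252.65], [3.7, 117.97], [-149.18, 149.18]. Speed limits (degrees/s): [127.2, 127.2, 159.86, 159.86, 180, 180, 180].

### API

Orientations are given as a 3x3 rotation matrix whose columns are the frame's x, y, z axes.
In Python, from workcell import r, vision, job gives the robot as it stands.
- The arm moves only by the tool jog_arm, never from a script. Its argument "targets" is a list of rows, each a list of 2 entries, a list of its own where there are three numbers: the shift along the world's x, y, z in cm, then the turn, a rotation vector about the world's x, y, z in degrees. A call has 1 to 5 rows; each row shifts and turns the commanded pose from where the row before left it; what a row does not reach is not made up. A row lasts 1/8 s, in which the tool goes at most 62.5 mm and 10.7 degrees, less where a joint would pass 70% of its speed; a pose out of reach is approached as far as the arm can. A call with a gripper value outside its range is refused whole. "fingers" is the finger opening in cm, from 0 to 8.54, set as the call begins (left out, the last holds). The fingers move at their own pace and stop on an object; "grip_force" is the grip in N (left out, the last holds). Time passes only in rows, so rows that do not move let the fingers close. It gives the time, the measured TCP pose, the force and the opening at its end, in the units of the state.
- r.read_state(): the state, without advancing time (a new reading comes with each control period).
- vision.snapshot(name): name is "side" or "top"; returns a dict with "color" (400x640x3 uint8, red, green, blue), "depth" (400x640 float32, m along the optical axis (not along the pixel's ray), 0 where there is no reading), "fx", "fy", "cx", "cy" (pixels), "dist" ([k1, k2, p1, p2, k3] as OpenCV has them; the pictures are not rectified), "T" (4x4, takes a point from camera to world coordinates). Camera axes: x right, y down, z forward; pixel columns grow to the right and rows downward; lengths in m; the calibration is good to about 2 mm. A picture is of the moment at which its call begins.
- job.hand_in(): hands the job in, once; it reports no verdict.
The state is a dict: "clock": time; "qpos": joint angles; "dq": joint speeds; "tau": joint torques, N m; "tool_pos": TCP position; "tool_rot": TCP orientation; "contact_force": force on the tool from outside, world axes, zero at the start; "ft_torque": the same for the moment, N m; "opening": opening from 0.0 (shut) to 1.0 (fully open).
Only numpy, scipy, OpenCV 4.12 (cv2) and the standard library are available. Lean on these libraries where they do the work, as an engineer would, in place of code of your own. Each camera call takes 0.05 s, during which the arm holds its last target. There are 200 camera calls.

### The job

Show the student how to repair the drone by pointing straight down, fingertips about 2 cm above each thing and holding still there for two seconds: first at the motor that has lost its propeller, then at the hub of the loose spare propeller with two blades like those still on the drone, then at the middle of the screwdriver's handle. Touch nothing at any time, move well above things in between and do not come down over any other propeller; when you have finished, raise the hand well clear.

Things in the scene. Friction and masses are not known exactly. Their poses are not given: they have to be found in the camera images.
- bare_motor (a point): tip of the bare steel shaft (5 mm thick, standing 11 mm out of the motor) on the one motor that has no propeller, of the small four-motor drone that stands on the table; 60 mm above the table. The aluminium motor is 25 mm across. The drone has an X frame, the motors 100 mm from its middle and 141 mm from their neighbours; its battery on the middle is the highest solid part, 84 mm above the table, with two thin antennas up to 88 mm.
- mounted_prop1 (a point): top centre of the hub of a black two-bladed propeller (100 mm across) fitted on the drone, 58 mm above the table; on the motor 90 degrees counter-clockwise (seen from above) from the bare one
- mounted_prop2 (a point): the same, on the motor diagonally opposite the bare one
- mounted_prop3 (a point): the same, on the motor 90 degrees clockwise (seen from above) from the bare one
- spare_prop (a point): top centre of the hub (15 mm across, 9 mm high) of the loose black two-bladed spare propeller, 100 mm across, lying flat on the thin green mat (3 mm thick, 240 x 300 mm); 12 mm above the table. The blades run along its x axis.
- three_blade (a point): top centre of the hub (15 mm across, 9 mm high) of a loose black three-bladed propeller, 88 mm across, lying flat on the green mat; it does not belong to this drone; 12 mm above the table
- driver_handle (a point): middle of the top of the handle of a screwdriver lying on the green mat: the handle is grey with black bands, 85 mm long, 22 mm wide and high, and this point is 25 mm above the table. The tool lies along its x axis, with the 65 mm steel shank towards +x. Farther out, beyond the drone and the mat, lie a two-stick remote control, a battery block and video goggles, none above 90 mm high; leave them alone.
Mind the look-alikes: they are no part of the job. What is shaped like the part that bears driver_handle but red or yellow is not meant.

How it is judged:
By the outcome, as a careful person would: the job done as asked, in the order asked, and still so for the second after the job is handed in, with the robot touching nothing.
It also fails if it takes over 64 s, if anything falls off the work surface, if the arm or the gripper's body presses on something with over 40 N, if the wrist force passes 120 N, or if a joint passes its speed limit or range.

## Working session

There is one attempt and no reset: what is moved stays moved. The work goes in short steps, Python scripts to look and compute and a tool call to move; the robot and the scene stay as the last step left them, time stands still between calls to the robot, and variables do not carry over. Pictures are saved under pics/ and viewed, about 8 in all and at most 12, crops included, and the job is handed in when it is done.

Besides the shell and the picture viewer there is one more tool, called as name(argument=value, ...) on one line, values as JSON. jog_arm: Moves the arm, as the interface text tells. Its arguments: {"type":"object","properties":{"targets":{"type":"array","items":{"type":"array"}},"fingers":{"type":"number"},"grip_force":{"type":"number"}},"required":["targets"]}

```bash
mkdir -p pics
cat > h.py <<'E'
import numpy as np, cv2, pickle
def ray(s,u,v,z):
    K=np.array([[s['fx'],0,s['cx']],[0,s['fy'],s['cy']],[0,0,1.]])
    p=cv2.undistortPoints(np.array([[[u,v]]],float),K,np.array(s['dist'],float))[0,0]
    T=np.array(s['T']);d=T[:3,:3]@[p[0],p[1],1];o=T[:3,3]
    return o+d*(z-o[2])/d[2]
def proj(s,P):
    K=np.array([[s['fx'],0,s['cx']],[0,s['fy'],s['cy']],[0,0,1.]])
    Ti=np.linalg.inv(np.array(s['T']))
    return cv2.projectPoints(np.array([P],float),cv2.Rodrigues(Ti[:3,:3])[0],Ti[:3,3],K,np.array(s['dist'],float))[0].ravel()
E
python3 - <<'E'
from workcell import r,vision,job
from h import *
for n in("top","side"):
    s=vision.snapshot(n);pickle.dump(s,open(n+'.pkl','wb'))
    cv2.imwrite(f'pics/{n}0.png',cv2.resize(s['color'][:,:,::-1],(800,500),interpolation=cv2.INTER_CUBIC))
    print(n,np.round(s['T'],3).tolist(),s['fx'])
st=r.read_state();print(st['clock'],st['tool_pos'],np.round(st['tool_rot'],3).tolist(),st['opening'])
E
```

```text
top [[-0.016, -0.995, 0.102, 0.37], [-1.0, 0.014, -0.02, 0.11], [0.018, -0.102, -0.995, 1.345], [0.0, 0.0, 0.0, 1.0]] 516.417390084683
side [[-0.705, -0.559, 0.436, -0.02], [-0.709, 0.552, -0.44, 0.62], [0.005, -0.619, -0.785, 1.003], [0.0, 0.0, 0.0, 1.0]] 480.55079460776966
0.1 [ 0.2693198  -0.56362105  0.23059125] [[0.902, 0.431, -0.001], [0.431, -0.902, 0.001], [-0.0, -0.001, -1.0]] 0.9973888938036559
```

View pics/top0.png

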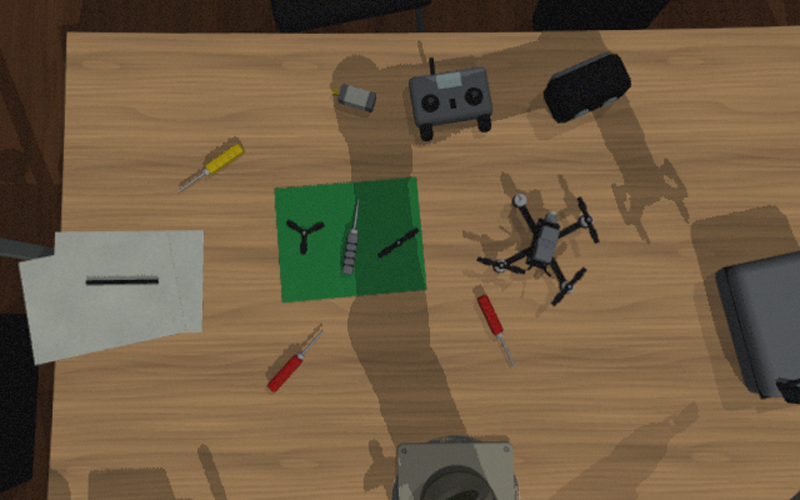

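View pics/side0.png

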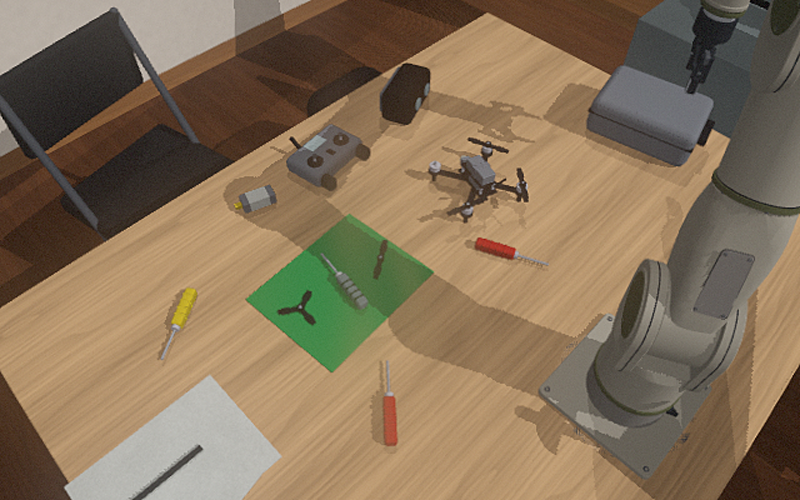

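The top view (800x500 scale) shows the bare motor near (520,200), the two-blade spare hub near (399,242) and the grey handle near (349,252). The three-blade is at (304,234). The side view agrees, with the bare motor at (435,167). Next I'll zoom in to measure.

Run:
```python
from h import *
t=pickle.load(open('top.pkl','rb'));s=pickle.load(open('side.pkl','rb'))
def crop(a,u,v,w,h,k): return cv2.convertScaleAbs(cv2.resize(a['color'][v:v+h,u:u+w,::-1],None,fx=k,fy=k,interpolation=cv2.INTER_NEAREST),alpha=1.6)
A=crop(t,375,140,110,110,5)[:, :]; 
cv2.imwrite('pics/c1.png',np.hstack([crop(t,385,145,50,70,8),crop(s,330,110,50,70,8)]))
cv2.imwrite('pics/c2.png',np.hstack([crop(t,260,155,80,70,5),crop(s,250,185,80,70,5)]))
for n,u,v,z in(('motor',520,200,.06),('spare',399,242,.012),('handle',349,252,.025)):
    P=ray(t,u/1.25,v/1.25,z);print(n,P.round(4),proj(s,P).round(1))
```

```text
motor [ 0.5998 -0.1377  0.06  ] [348.1 129.8]
spare [0.5233 0.1077 0.012 ] [304.4 204.9]
handle [0.5026 0.2105 0.025 ] [280.2 230.1]
```

View pics/c1.png

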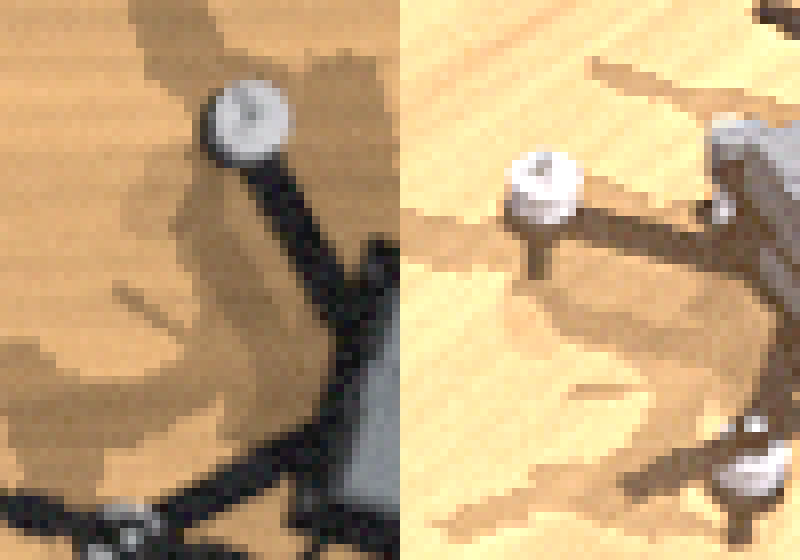

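View pics/c2.png

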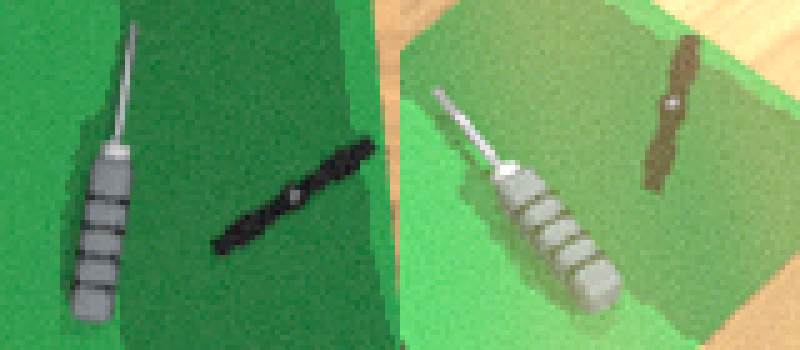

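The crops show the motor disc centre at top-camera pixel (416.5,160) and the shaft tip at side-camera pixel (348,130). The spare hub is at (318.8,194.2) top and (304.4,205.6) side. The handle runs from its collar to its butt end, with the middle at about (280.8,202.6) top and (281,232) side.

Run:
```python
from h import *
t=pickle.load(open('top.pkl','rb'));s=pickle.load(open('side.pkl','rb'))
for n,a,b,z in(('motor disc',(416.3,159.8),(347.8,132.2),.049),('shaft',(416.0,159.3),(347.6,129.8),.06),('spare',(318.8,194.2),(304.4,205.6),.012),('handle',(280.6,202.4),(281,231.5),.025)):
    print(n,ray(t,*a,z).round(4),ray(s,*b,z).round(4))
p=ray(t,260+118/5,155+158/5,.014);q=ray(t,260+92/5,155+322/5,.014);print(p,q,np.linalg.norm(p-q),(p+q)/2)
p=ray(s,250+107/5,185+172/5,.014);q=ray(s,250+202/5,185+312/5,.014);print(p,q,np.linalg.norm(p-q),(p+q)/2)
c=t['depth'][250:330,560:640];print(np.percentile(c[c>0],[1,5,20,50]))
```

```text
motor disc [ 0.6022 -0.1406  0.049 ] [ 0.6011 -0.1388  0.049 ]
shaft [ 0.6016 -0.1378  0.06  ] [ 0.6008 -0.1367  0.06  ]
spare [0.5218 0.1088 0.012 ] [0.5217 0.1095 0.012 ]
handle [0.5005 0.207  0.025 ] [0.498  0.2119 0.025 ]
[0.54261752 0.19974383 0.014     ] [0.45766515 0.21368865 0.014     ] 0.08608927545733357 [0.50014134 0.20671624 0.014     ]
[0.54781416 0.1998526  0.014     ] [0.45388564 0.22236044 0.014     ] 0.09658763347639292 [0.5008499  0.21110652 0.014     ]
[1.02043193 1.23699676 1.24736025 1.30365211]
```

jog_arm(targets=[[[0,0,4],[0,0,0]],[[0,0,5],[0,0,0]],[[2,3,2],[0,0,0]],[[3,4,0],[0,0,0]],[[3,4,0],[0,0,0]]], fingers=0)

```text
clock: 0.72
tool_pos: [0.3502, -0.4527, 0.3412]
tool_rot: [[0.902, 0.431, -0.0], [0.431, -0.902, 0.0], [-0.0, -0.0, -1.0]]
contact_force: [0.6, -0.4, -0.3]
opening: 0.002
```

jog_arm(targets=[[[3.5,4,0],[0,0,0]],[[3.5,4,0],[0,0,0]],[[3,4,0],[0,0,0]],[[3,4,0],[0,0,0]],[[3,4,0],[0,0,0]]])

```text
clock: 1.35
tool_pos: [0.5102, -0.2525, 0.3411]
tool_rot: [[0.902, 0.431, -0.0], [0.431, -0.902, 0.0], [-0.0, -0.0, -1.0]]
contact_force: [0.7, -0.5, -0.6]
opening: 0.0
```

jog_arm(targets=[[[3,4,0],[0,0,0]],[[3,4,0],[0,0,0]],[[2,2.5,0],[0,0,0]],[[1,1,0],[0,0,0]],[[0,0,0],[0,0,0]]])

```text
clock: 1.98
tool_pos: [0.5996, -0.139, 0.3409]
tool_rot: [[0.902, 0.432, -0.001], [0.432, -0.902, 0.0], [-0.001, -0.0, -1.0]]
contact_force: [-0.4, -0.4, -0.5]
opening: 0.0
```

jog_arm(targets=[[[0.2,0,-5],[0,0,0]],[[0,0,-6],[0,0,0]],[[0,0,-6],[0,0,0]],[[0,0,-4],[0,0,0]],[[0,0,-2],[0,0,0]]])

```text
clock: 2.6
tool_pos: [0.5997, -0.1409, 0.1093]
tool_rot: [[0.903, 0.429, -0.003], [0.429, -0.903, -0.0], [-0.003, -0.001, -1.0]]
contact_force: [-0.4, 0.8, 0.6]
opening: -0.007
```

Run:
```python
from workcell import r,vision
from h import *
a=[]
for n,u,v in(("top",385,130),("side",320,85)):
    s=vision.snapshot(n);a.append(cv2.convertScaleAbs(cv2.resize(s['color'][v:v+80,u:u+80,::-1],None,fx=5,fy=5,interpolation=cv2.INTER_NEAREST),alpha=1.4))
cv2.imwrite('pics/m1.png',np.hstack(a)); print(r.read_state()['tool_pos'],proj(s,r.read_state()['tool_pos']))
```

```text
[ 0.60021805 -0.14017302  0.10991691] [349.70408212 116.05545117]
```

View pics/m1.png

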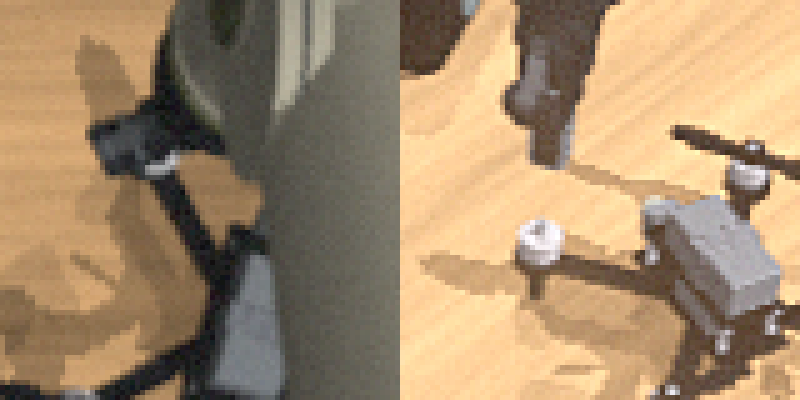

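The side view shows the fingertip at (549,165), above the motor disc at (540,240) with clear air between, where the projection predicts. I'm going down the last 3 cm.

jog_arm(targets=[[[0.1,0.1,-1.5],[0,0,0]],[[0,0,-1],[0,0,0]],[[0,0,-0.5],[0,0,0]],[[0,0,0],[0,0,0]],[[0,0,0],[0,0,0]]])

```text
clock: 3.32
tool_pos: [0.6028, -0.1379, 0.0818]
tool_rot: [[0.902, 0.431, 0.001], [0.431, -0.902, -0.0], [0.001, 0.001, -1.0]]
contact_force: [0.2, -0.1, 0.8]
opening: 0.001
```

jog_arm(targets=[[[-0.1,0,-0.1],[0,0,0]],[[0,0,0],[0,0,0]],[[0,0,0],[0,0,0]],[[0,0,0],[0,0,0]],[[0,0,0],[0,0,0]]])

```text
clock: 3.95
tool_pos: [0.6015, -0.1379, 0.0803]
tool_rot: [[0.902, 0.431, 0.0], [0.431, -0.902, -0.0], [0.0, 0.0, -1.0]]
contact_force: [-0.2, -0.0, -0.5]
opening: 0.003
```

jog_arm(targets=[[[0,0,0],[0,0,0]],[[0,0,0],[0,0,0]],[[0,0,0],[0,0,0]],[[0,0,0],[0,0,0]],[[0,0,0],[0,0,0]]])

```text
clock: 4.58
tool_pos: [0.6015, -0.1379, 0.0803]
tool_rot: [[0.902, 0.431, 0.0], [0.431, -0.902, -0.0], [0.0, 0.0, -1.0]]
contact_force: [-0.2, 0.4, 0.6]
opening: -0.0
```

jog_arm(targets=[[[0,0,0],[0,0,0]],[[0,0,0],[0,0,0]],[[0,0,0],[0,0,0]],[[0,0,0],[0,0,0]],[[0,0,0],[0,0,0]]])

```text
clock: 5.2
tool_pos: [0.6015, -0.1379, 0.0803]
tool_rot: [[0.902, 0.431, 0.0], [0.431, -0.902, -0.0], [0.0, 0.0, -1.0]]
contact_force: [-0.3, -0.4, -0.2]
opening: 0.001
```

jog_arm(targets=[[[0,0,0],[0,0,0]],[[0,0,0],[0,0,0]],[[0,0,0],[0,0,0]],[[0,0,0],[0,0,0]],[[0,0,0],[0,0,0]]])

```text
clock: 5.82
tool_pos: [0.6015, -0.1379, 0.0803]
tool_rot: [[0.902, 0.431, -0.0], [0.431, -0.902, -0.0], [-0.0, 0.0, -1.0]]
contact_force: [-0.3, -0.6, -0.4]
opening: -0.0
```

jog_arm(targets=[[[0,0,0],[0,0,0]],[[0,0,0],[0,0,0]],[[0,0,0],[0,0,0]],[[0,0,0],[0,0,0]],[[0,0,0],[0,0,0]]])

```text
clock: 6.45
tool_pos: [0.6015, -0.1379, 0.0804]
tool_rot: [[0.902, 0.431, 0.0], [0.431, -0.902, -0.0], [0.0, 0.0, -1.0]]
contact_force: [0.8, 0.1, -0.1]
opening: -0.001
```

jog_arm(targets=[[[0,0,3],[0,0,0]],[[0,0,5],[0,0,0]],[[0,0,5],[0,0,0]],[[0,0,4],[0,0,0]],[[-1,3,0],[0,0,0]]])

```text
clock: 7.08
tool_pos: [0.593, -0.1101, 0.2539]
tool_rot: [[0.904, 0.428, 0.006], [0.428, -0.904, -0.002], [0.004, 0.004, -1.0]]
contact_force: [0.0, -0.4, -0.3]
opening: 0.002
```

jog_arm(targets=[[[-2,5,0],[0,0,0]],[[-2,5,0],[0,0,0]],[[-2,5,0],[0,0,0]],[[-1,4.5,0],[0,0,0]],[[0,2.2,0],[0,0,0]]])

```text
clock: 7.7
tool_pos: [0.5205, 0.112, 0.2509]
tool_rot: [[0.901, 0.434, 0.001], [0.434, -0.901, 0.0], [0.001, 0.0, -1.0]]
contact_force: [0.7, -0.5, 0.6]
opening: -0.005
```

jog_arm(targets=[[[0,0,0],[0,0,0]],[[0,0,-5],[0,0,0]],[[0,0,-6],[0,0,0]],[[0,0,-4],[0,0,0]],[[0,0,-2],[0,0,0]]])

```text
clock: 8.32
tool_pos: [0.5205, 0.1071, 0.0778]
tool_rot: [[0.903, 0.43, -0.003], [0.43, -0.903, -0.001], [-0.003, -0.0, -1.0]]
contact_force: [0.4, 0.7, -0.2]
opening: 0.002
```

Run:
```python
from workcell import r,vision
from h import *
a=[]
for n,u,v in(("top",260,140),("side",260,145)):
    s=vision.snapshot(n);a.append(cv2.convertScaleAbs(cv2.resize(s['color'][v:v+80,u:u+80,::-1],None,fx=5,fy=5,interpolation=cv2.INTER_NEAREST),alpha=1.4))
cv2.imwrite('pics/m2.png',np.hstack(a)); p=r.read_state()['tool_pos'];print(p,proj(s,p),proj(s,[p[0],p[1],.012]))
```

```text
[0.52025059 0.10715378 0.0780215 ] [305.18302392 189.35582424] [305.42945282 205.41627229]
```

View pics/m2.png

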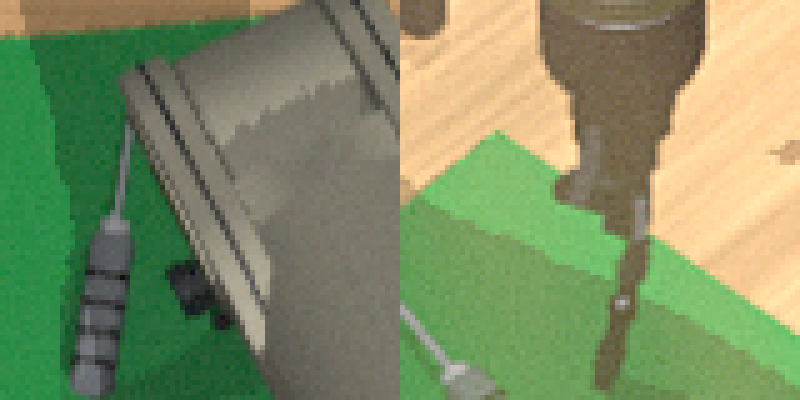

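The side view shows the fingertip at (630,235), right above the hub at (621,302) and well clear. I'm going down the remaining 4.6 cm and holding.

jog_arm(targets=[[[0.1,0.1,-1.5],[0,0,0]],[[0,0,-1.5],[0,0,0]],[[0,0,-1],[0,0,0]],[[0,0,-0.5],[0,0,0]],[[0,0,0],[0,0,0]]])

```text
clock: 9.05
tool_pos: [0.5224, 0.1101, 0.0351]
tool_rot: [[0.902, 0.431, -0.0], [0.431, -0.902, -0.0], [-0.0, -0.0, -1.0]]
contact_force: [0.1, 0.1, 0.2]
opening: 0.001
```

jog_arm(targets=[[[0,0,0],[0,0,0]],[[0,0,0],[0,0,0]],[[0,0,0],[0,0,0]],[[0,0,0],[0,0,0]],[[0,0,0],[0,0,0]]])

```text
clock: 9.68
tool_pos: [0.5225, 0.11, 0.0354]
tool_rot: [[0.902, 0.431, 0.0], [0.431, -0.902, -0.0], [0.0, 0.0, -1.0]]
contact_force: [-0.5, -0.1, 0.8]
opening: 0.001
```

jog_arm(targets=[[[0,-0.1,-0.3],[0,0,0]],[[0,0,0],[0,0,0]],[[0,0,0],[0,0,0]],[[0,0,0],[0,0,0]],[[0,0,0],[0,0,0]]])

```text
clock: 10.3
tool_pos: [0.5225, 0.1091, 0.0324]
tool_rot: [[0.902, 0.431, 0.0], [0.431, -0.902, -0.0], [0.0, 0.0, -1.0]]
contact_force: [-0.2, -0.3, -0.4]
opening: -0.0
```

jog_arm(targets=[[[0,0,0],[0,0,0]],[[0,0,0],[0,0,0]],[[0,0,0],[0,0,0]],[[0,0,0],[0,0,0]],[[0,0,0],[0,0,0]]])

```text
clock: 10.92
tool_pos: [0.5225, 0.1091, 0.0323]
tool_rot: [[0.902, 0.431, 0.0], [0.431, -0.902, -0.0], [-0.0, 0.0, -1.0]]
contact_force: [0.5, 0.3, -0.1]
opening: 0.0
```

jog_arm(targets=[[[0,0,0],[0,0,0]],[[0,0,0],[0,0,0]],[[0,0,0],[0,0,0]],[[0,0,0],[0,0,0]],[[0,0,0],[0,0,0]]])

```text
clock: 11.55
tool_pos: [0.5225, 0.1091, 0.0323]
tool_rot: [[0.902, 0.431, 0.0], [0.431, -0.902, -0.0], [0.0, 0.0, -1.0]]
contact_force: [0.5, 0.2, -0.7]
opening: -0.003
```

jog_arm(targets=[[[0,0,0],[0,0,0]],[[0,0,0],[0,0,0]],[[0,0,0],[0,0,0]],[[0,0,0],[0,0,0]],[[0,0,0],[0,0,0]]])

```text
clock: 12.18
tool_pos: [0.5225, 0.1091, 0.0323]
tool_rot: [[0.902, 0.431, 0.0], [0.431, -0.902, -0.0], [0.0, 0.0, -1.0]]
contact_force: [-0.7, -0.5, -0.1]
opening: -0.001
```

jog_arm(targets=[[[0,0,0],[0,0,0]],[[0,0,0],[0,0,0]],[[0,0,0],[0,0,0]],[[0,0,0],[0,0,0]],[[0,0,0],[0,0,0]]])

```text
clock: 12.8
tool_pos: [0.5225, 0.1091, 0.0323]
tool_rot: [[0.902, 0.431, 0.0], [0.431, -0.902, -0.0], [-0.0, 0.0, -1.0]]
contact_force: [0.0, -0.0, 0.5]
opening: 0.0
```

jog_arm(targets=[[[0,0,3],[0,0,0]],[[0,0,5],[0,0,0]],[[0,0,5],[0,0,0]],[[0,0,4],[0,0,0]],[[0,0,0],[0,0,0]]])

```text
clock: 13.42
tool_pos: [0.5241, 0.1096, 0.2056]
tool_rot: [[0.902, 0.431, 0.006], [0.431, -0.902, 0.001], [0.005, 0.002, -1.0]]
contact_force: [-0.1, -0.1, -0.8]
opening: 0.004
```

jog_arm(targets=[[[-0.5,2,0],[0,0,0]],[[-1,4,0],[0,0,0]],[[-0.7,3.9,0],[0,0,0]],[[0,0,0],[0,0,0]],[[0,0,0],[0,0,0]]])

```text
clock: 14.05
tool_pos: [0.5003, 0.2074, 0.2014]
tool_rot: [[0.902, 0.431, -0.001], [0.431, -0.902, -0.001], [-0.001, 0.0, -1.0]]
contact_force: [0.2, 0.3, 0.1]
opening: 0.001
```

jog_arm(targets=[[[0,0,-4],[0,0,0]],[[0,0,-5],[0,0,0]],[[0,0,-2],[0,0,0]],[[0,0,-1],[0,0,0]],[[0,0,0],[0,0,0]]])

```text
clock: 14.68
tool_pos: [0.5007, 0.2074, 0.0822]
tool_rot: [[0.903, 0.43, -0.0], [0.43, -0.903, -0.0], [-0.001, 0.0, -1.0]]
contact_force: [-0.2, 0.6, 0.1]
opening: 0.005
```

Run:
```python
from workcell import r,vision
from h import *
a=[]
for n,u,v in(("top",240,150),("side",240,175)):
    s=vision.snapshot(n);a.append(cv2.convertScaleAbs(cv2.resize(s['color'][v:v+80,u:u+80,::-1],None,fx=5,fy=5,interpolation=cv2.INTER_NEAREST),alpha=1.4))
cv2.imwrite('pics/m3.png',np.hstack(a)); p=r.read_state()['tool_pos'];print(p,proj(s,p),proj(s,[p[0],p[1],.025]))
```

```text
[0.50122348 0.2080445  0.08330072] [280.07408127 215.89834217] [281.28875524 229.78887552]
```

View pics/m3.png

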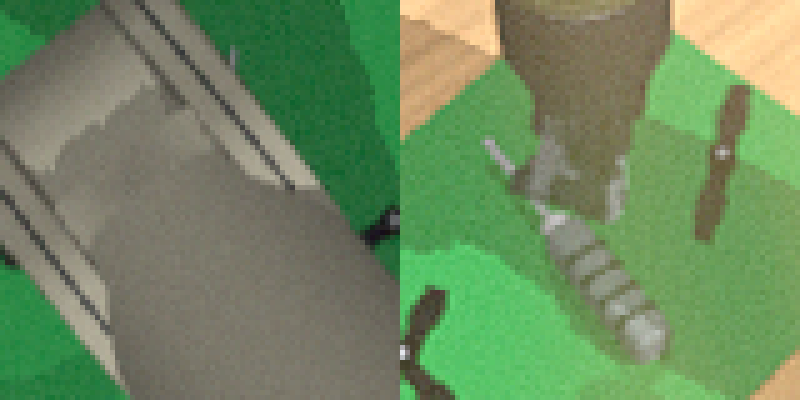

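The side view shows the fingertip at (605,217), above the handle's middle at about (605,275) and clear of it. I'm going down to 2 cm above and holding.

jog_arm(targets=[[[0,0,-1.5],[0,0,0]],[[0,0,-1.2],[0,0,0]],[[0,0,-0.8],[0,0,0]],[[0,0,-0.2],[0,0,0]],[[0,0,0],[0,0,0]]])

```text
clock: 15.4
tool_pos: [0.5005, 0.2082, 0.0453]
tool_rot: [[0.902, 0.431, -0.0], [0.431, -0.902, 0.0], [-0.0, -0.0, -1.0]]
contact_force: [-0.8, 0.3, 0.4]
opening: -0.001
```

jog_arm(targets=[[[0,0,0],[0,0,0]],[[0,0,0],[0,0,0]],[[0,0,0],[0,0,0]],[[0,0,0],[0,0,0]],[[0,0,0],[0,0,0]]])

```text
clock: 16.02
tool_pos: [0.5005, 0.2081, 0.0454]
tool_rot: [[0.902, 0.431, 0.0], [0.431, -0.902, -0.0], [0.0, 0.0, -1.0]]
contact_force: [-0.2, -0.1, 0.4]
opening: 0.001
```

jog_arm(targets=[[[0,0,0],[0,0,0]],[[0,0,0],[0,0,0]],[[0,0,0],[0,0,0]],[[0,0,0],[0,0,0]],[[0,0,0],[0,0,0]]])

```text
clock: 16.65
tool_pos: [0.5005, 0.208, 0.0453]
tool_rot: [[0.902, 0.431, 0.0], [0.431, -0.902, -0.0], [-0.0, 0.0, -1.0]]
contact_force: [-0.4, -0.0, 0.2]
opening: 0.002
```

jog_arm(targets=[[[0,0,0],[0,0,0]],[[0,0,0],[0,0,0]],[[0,0,0],[0,0,0]],[[0,0,0],[0,0,0]],[[0,0,0],[0,0,0]]])

```text
clock: 17.27
tool_pos: [0.5005, 0.2081, 0.0453]
tool_rot: [[0.902, 0.431, 0.0], [0.431, -0.902, -0.0], [0.0, 0.0, -1.0]]
contact_force: [0.2, 0.6, -0.3]
opening: -0.001
```

jog_arm(targets=[[[0,0,0],[0,0,0]],[[0,0,0],[0,0,0]],[[0,0,0],[0,0,0]],[[0,0,0],[0,0,0]],[[0,0,0],[0,0,0]]])

```text
clock: 17.9
tool_pos: [0.5005, 0.2081, 0.0453]
tool_rot: [[0.902, 0.431, 0.0], [0.431, -0.902, -0.0], [0.0, 0.0, -1.0]]
contact_force: [0.3, 0.5, 0.5]
opening: -0.003
```

jog_arm(targets=[[[0,0,0],[0,0,0]],[[0,0,3],[0,0,0]],[[0,0,5],[0,0,0]],[[0,0,5],[0,0,0]],[[0,0,5],[0,0,0]]])

```text
clock: 18.52
tool_pos: [0.5003, 0.208, 0.227]
tool_rot: [[0.902, 0.431, 0.0], [0.431, -0.902, -0.0], [0.0, 0.0, -1.0]]
contact_force: [-0.5, 0.4, -0.1]
opening: -0.002
```

jog_arm(targets=[[[0,0,5],[0,0,0]],[[0,0,3],[0,0,0]],[[0,0,0],[0,0,0]],[[0,0,0],[0,0,0]],[[0,0,0],[0,0,0]]])

```text
clock: 19.15
tool_pos: [0.5001, 0.2078, 0.3041]
tool_rot: [[0.902, 0.431, -0.002], [0.431, -0.902, -0.001], [-0.002, -0.0, -1.0]]
contact_force: [0.1, 0.4, 0.2]
opening: 0.001
```

Run:
```python
from workcell import r,job
s=r.read_state();print(s['tool_pos'],s['contact_force'],s['dq']);job.hand_in()
```

```text
[0.50010796 0.207826   0.30414301] [0.1075278  0.41789242 0.18886951] [-0.05716648  0.03907129  0.03298233 -0.08421885  0.09288174  0.13582285
  0.08289084]
the job is handed in; nothing more can be done
```

I pointed at all three things in the order asked, with the fingers shut and straight down, and handed the job in at about 19 s of the 64 s allowed.

| Target | Tip position (x, y, z), m | Height above it | Held still |
|---|---|---|---|
| Bare motor shaft | 0.6015, -0.138, 0.080 | 2.0 cm | about 2.5 s |
| Two-blade spare hub | 0.5225, 0.109, 0.032 | 2.0 cm | about 2.5 s |
| Middle of the grey screwdriver handle | 0.5005, 0.208, 0.045 | 2.0 cm | about 2.5 s |

- **Height between targets:** I rose to 20–25 cm or more before each sideways move, and ended with the hand about 30 cm up.
- **Contact:** force readings stayed at noise level (under 1 N) throughout.
- **Position checks:** the two cameras agreed within about 2 mm on the motor and spare hub. On the handle they differed by about 4–5 mm, and I used a point between them, nearer the top camera's. Side pictures taken before each final descent showed the tip above the right thing.
- **Not checked:** I took no picture after the final raise.

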